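# Pricking iron held ready over the clamped guide slot

## Robot

A 7-joint arm with a two-finger parallel gripper is mounted at the origin on the work surface; the furniture and walls round the work are solid. World frame = base frame: x ahead of the robot, y to its left, z up, the work surface at z = 0. Lengths are in m, angles in rad, forces in N, time in s.
With the tool pointing down it reaches from about 0.4 to 0.85 m from the base axis. Payload 10.4 kg.
Tool frame: the origin (TCP) lies between the finger pads; the fingertips stand ahead of it and the grasp point (between the pads) lies 3 mm ahead of it (r.tips_ahead is the z of the fingertips in the tool frame, in m); z points along the fingers, y is the line along which they close (so a half turn about z gives the same grasp; the last joint's range is limited). The gripper opens to 87 mm and grips with 3 to 60 N. Pads are 19 mm wide; open, the fingers measure 117 mm over their backs; the gripper's body (75 mm by 190 mm) begins 51 mm behind the grasp point.
Start: joints at [-1.147, 0.332, -0.065, 1.46, 0.022, 1.35, -0.088], TCP at [0.27, 0.564, 0.245] pointing down, gripper open.
Joint ranges: [-2.6, 2.6], [-0.5, 2.12], [-1.47, 1.34], [0.16, 2.42], [-1.27, 4.41], [0.06, 2.06], [-2.6, 2.6]. Speed limits (rad/s): [2.22, 2.22, 2.79, 2.79, 3.14, 3.14, 3.14].

## Interface

Orientations are given as a unit quaternion [x, y, z, w].
In Python, from bench import telemetry, camera, get_calibration, r gives the robot as it stands.
- The arm moves only by the tool drive_tool, never from a script. Its argument "series" is one flat list of numbers, 7 for each row, row after row: the turn, a rotation vector about the tool's x, y, z in units of 5 degrees (1.0 is 5 degrees), then the shift along the tool's x, y, z in units of 40 mm (1.0 is 40 mm), then the opening, from -1 (shut) to 1 (fully open). A call has 1 to 10 rows; each row is the pose to reach, as a shift and turn from the pose commanded when the call began, along the tool's axes at that moment; what a row does not reach only later rows make up. A row lasts 1/12 s, in which the tool goes at most 41.7 mm and 7.16 degrees, less where a joint would pass 70% of its speed; a pose out of reach is approached as far as the arm can. A call with a gripper value outside its range is refused whole. The fingers move at their own pace and stop on an object; "grip_force" is the grip in N (left out, the last holds). Time passes only in rows, so rows that repeat a pose let the fingers close. It gives the time, the measured TCP pose, the force, the opening and the grip force at its end, in the units of the state.
- telemetry.read_state(): the state, without advancing time (a new reading comes with each control period).
- camera(name): name is "scene" or "top"; returns the picture (384x512x3 uint8, red, green, blue); there is no depth.
- get_calibration(name): a dict with "fovy" (degrees; the focal length in pixels is half the picture's height over the tangent of half this angle, whatever the lens; pixels are square), "cx", "cy" (the principal point, pixels), "dist" ([k1, k2, p1, p2, k3] as OpenCV has them; the pictures are not rectified), "xyz" and "rotation" of the camera in the world. Camera axes: x right, y up, looking along -z (the intrinsics and any distortion apply to the point x, -y, -z); pixel columns grow to the right and rows downward; lengths in m; the calibration is good to about 2 mm. A picture is of the moment at which its call begins. get_calibration takes no time and is no camera call.
- r.close_job(): hands the job in; it is judged then, once.
The state is a dict: "time": time; "joint_positions": joint angles; "joint_vel": joint speeds; "joint_torque": joint torques, N m; "ee_pos": TCP position; "eef_rot": TCP orientation; "ft_force": force on the tool from outside, world axes, zero at the start; "torque": the same for the moment, N m; "width": finger opening in m; "grip_force": force on a finger pad.
Only numpy, scipy, OpenCV 4.12 (cv2) and the standard library are available. Lean on these libraries where they do the work, as an engineer would, in place of code of your own. Each camera call takes 0.05 s, during which the arm holds its last target. There are 200 camera calls.

## Task

First wind the crank of the pricking jig clockwise (seen from above) a full turn and on to its stop, so that the slotted guide plate comes down on the wooden blank. Then draw the wide four-tooth pricking iron out of the longer of the two wooden stands, carry it over the bottle, spool and jar without knocking them, and hold it upright, teeth down, over the middle of the guide plate's slot with its row of teeth along the slot and the points hovering a few millimetres (no more than a centimetre) above the plate, never touching the jig with it. Finish while still holding it there, still; leave the narrow two-tooth iron in its stand.

Things in the scene. Friction and masses are not known exactly. Their poses are not given: they have to be found in the camera images.
- crank (a joint): Crank angle in rad: starts between 0 and 0.25, grows clockwise seen from above, stop at 6.75. At 0 the knob points away from the slot (the jig's -y). Turning takes about 1.5 N at the knob; it stays where it is left and lowers the guide plate by 1.5 mm a rad (10 mm in all).
- screw (a point): Point on the upright axis of the crank, 68 mm above the table. Fixed to the jig, axes as the jig: z up, y from the crank towards the slot.
- crank_knob (a point): Grip point of the crank's knob: an upright wooden cylinder 16 mm across and 39 mm tall that spins freely on its pin, standing on the end of a flat steel arm, 40 mm from the crank's axis. The point is on the knob's axis, 88 mm above the table: 22 mm above the arm's top, 18 mm below the knob's top.
- jig: Pricking jig, fixed to the table: a grey base plate 90 x 170 x 12 mm (x, y, z) with the crank on its -y half (axis at y = -50 mm) and the slot on its +y half (centre at y = +37.5 mm). Origin at the centre of its underside, on the table. A wooden blank lies under the guide plate. Nothing of it but the crank stands higher than 50 mm.
- slot (a point): Centre of the slot's mouth, at the level of the top face of the steel guide plate (55 x 145 x 5 mm), 26 mm above the table when the plate is fully down and 36 mm when it is up. The slot runs through the plate: 34 mm long along this point's y axis, 12 mm wide along x; z up. It moves down as the crank is wound.
- iron: The wide pricking iron, steel, 102 mm long, 0.05 to 0.1 kg, standing teeth down: square shank 10 x 10 mm, 70 mm long, over a flat blade 24 x 6 mm with four teeth. Its y axis runs along it towards the teeth (down), x along the row of teeth, z across. Origin half way along, on a face of the shank (middle line at z = +5 mm). It hangs by the shank on the slot's rim; draw it straight up by 40 mm.
- iron_points (a point): Middle of the row of tooth points of the wide iron, on the shank's middle line, 102 mm below the iron's top and 32 mm below the end of the shank. Axes as iron.
- stand_wide: The longer wooden block, which holds the wide iron, 82 x 50 x 45 mm, fixed, origin at the centre of its underside; its slot is 27 mm along x and 8 mm along y. Which of the two stands is nearer to the robot varies.
- iron_narrow: The narrow two-tooth pricking iron, 12 mm wide and 102 mm long, standing teeth down in the other stand; leave it there. Origin half way along, on one face.
- stand_narrow: The shorter wooden block, 48 x 50 x 45 mm, holding the narrow iron; fixed, origin at the centre of its underside.
- glue_bottle: White glue bottle, 36 mm across, 114 mm tall, loose, standing between the stands and the jig; origin at the centre of its underside.
- spool: Tall green thread spool, 45 mm across, 111 mm tall, loose, in the same row; origin on its underside, 10 mm in +x off the spool's axis in its own frame.
- paint_jar: Paint jar, 53 mm across, 78 mm tall, loose, in the same row; origin at the centre of its underside.
- eyelet_press: Green hand press, fixed, not used: it stands to the left of the stands, on the table within about 80 mm of its origin (centre of its underside). Its lever leans towards the stands and ends in a red ball 0.29 m up, at about x = 0.47, y = 0.10 m.
There are look-alikes about, which are no part of the job. Of the things that look like the iron, the largest one is meant.

How it is judged:
On the way, in this order (a step that is already met when the one before it is completed fails the run):
1. the crank is wound a full turn to its stop while the iron still stands in its stand (value of joint crank above 6.5 rad and distance of iron from where it was at the start of the episode below 0.01 m), for 0.2 s.
2. the wide iron is held in the fingers, clear above its stand (height (world z) of iron_points above 0.055 m and contact force between the fingers and iron above 1 N), for 0.2 s.
At the end, for the whole second after the job is handed in: Crank above 6.5 rad. The wide iron is gripped, still (under 10 mm/s) and off the jig; its points within 5 mm across and 6 mm along of the slot centre, 1.5 to 12 mm above the plate, row within 0.15 rad of the slot, upright within 0.12 rad. Narrow iron moved under 15 mm (value of joint crank above 6.5 rad and x of iron_points in the frame of slot between -0.005 and 0.005 m and y of iron_points in the frame of slot between -0.006 and 0.006 m and z of iron_points in the frame of slot between 0.0015 and 0.012 m and angle between the x axis of iron and the y axis of slot, either way round below 0.15 rad and angle between the y axis of iron and the z axis of slot, either way round below 0.12 rad and contact force between iron and jig below 0.05 N and contact force between the fingers and iron above 1 N and linear speed of iron below 0.01 m/s and distance of iron_narrow from where it was at the start of the episode below 0.015 m); the arm keeps its last pose, push and grip.
It fails at once if the iron touches the jig (more than 1 N) (contact force between iron and jig above 1 N).
It fails at once if a thing standing between is knocked (moved more than 15 mm or tipped) (distance of any of glue_bottle, spool, paint_jar from where it was at the start of the episode above 0.015 m or angle between any of glue_bottle, spool, paint_jar's own z axis and vertical above 0.3 rad).
It fails at once if the narrow iron is pulled about (moved more than 30 mm) (distance of iron_narrow from where it was at the start of the episode above 0.03 m).
It also fails if it takes over 67 s, if anything falls off the work surface, if the arm or the gripper's body presses on something with over 40 N, if the wrist force passes 120 N, or if a joint passes its speed limit or range.

## Working session

There is one attempt and no reset: what is moved stays moved. The work goes in short steps, Python scripts to look and compute and a tool call to move; the robot and the scene stay as the last step left them, time stands still between calls to the robot, and variables do not carry over. Pictures are saved under pics/ and viewed, at most 10 in all, crops included, and the job is handed in when it is done.

Besides the shell and the picture viewer there is one more tool, called after ">>>" as a command line: name --argument value ..., lists and objects as JSON in quotes. drive_tool: Moves the arm, as the interface text tells. Its arguments: {"type":"object","properties":{"series":{"type":"array"},"grip_force":{"type":"number"}},"required":["series"]}

```bash
mkdir -p pics
python3 - <<'E'
from bench import telemetry, camera, get_calibration, r
import cv2
for n in("scene","top"):
    im=camera(n); cv2.imwrite(f"pics/{n}0.png",cv2.resize(im[:,:,::-1],(800,600),interpolation=cv2.INTER_CUBIC)); cv2.imwrite(f"{n}_raw.png",im[:,:,::-1])
    print(get_calibration(n))
s=telemetry.read_state();print(s, r.tips_ahead)
E
```

```text
{'fovy': 55.45223253849707, 'cx': 255.0169735835505, 'cy': 190.16151156514067, 'dist': array([-0.10751332,  0.        ,  0.        ,  0.        ,  0.        ]), 'xyz': array([-0.16170642, -0.56009867,  0.44577152]), 'rotation': array([ 0.4698364 , -0.25633417, -0.41890408,  0.73352977])}
{'fovy': 45.38650216736384, 'cx': 253.55150444466804, 'cy': 193.0944961020512, 'dist': array([-0.03613222,  0.        ,  0.        ,  0.        ,  0.        ]), 'xyz': array([ 0.4110833 , -0.11829415,  1.1232103 ]), 'rotation': array([ 0.02675061, -0.02597749, -0.69983499,  0.71333061])}
{'time': 0.1, 'joint_positions': array([-1.14664884,  0.33276161, -0.06471787,  1.46085336,  0.02162239,
        1.34987605, -0.08848423]), 'joint_vel': array([ 0.00052506, -0.00094052,  0.00083762, -0.00264807, -0.00054601,
        0.00055855,  0.00043222]), 'joint_torque': array([ 7.14471953e-04, -6.24541855e+01,  2.40550964e-02, -3.90721464e+01,
       -6.16070791e-02,  3.66045535e-02,  7.43746295e-05]), 'ee_pos': array([0.26988637, 0.56338284, 0.24386482]), 'eef_rot': array([ 2.21493108e-01,  9.75161752e-01, -5.92854770e-04, -9.86549018e-05]), 'ft_force': array([-0.96813932, -0.09028818, -0.14163861]), 'torque': array([ 0.03697889, -0.03234491,  0.00703815]), 'grip_force': 0.0, 'width': 0.08672124943971768} 0.022
```

View pics/scene0.png

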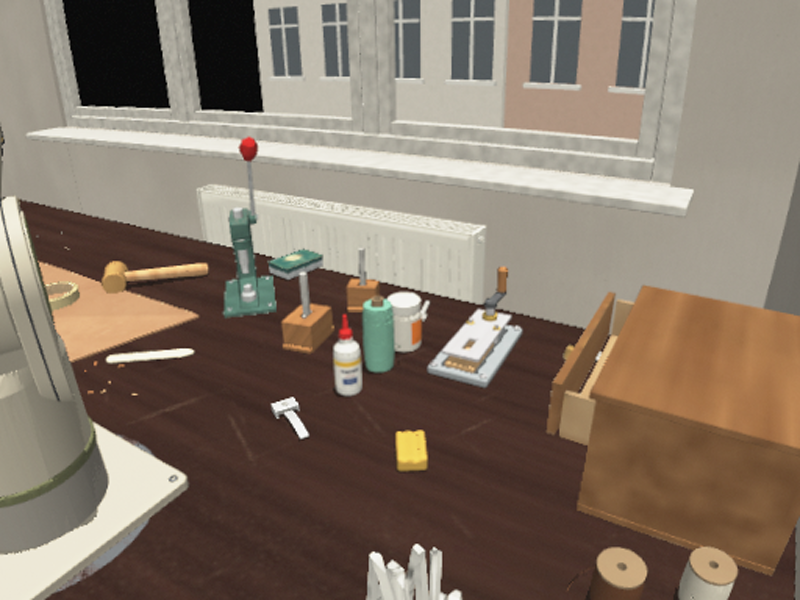

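View pics/top0.png

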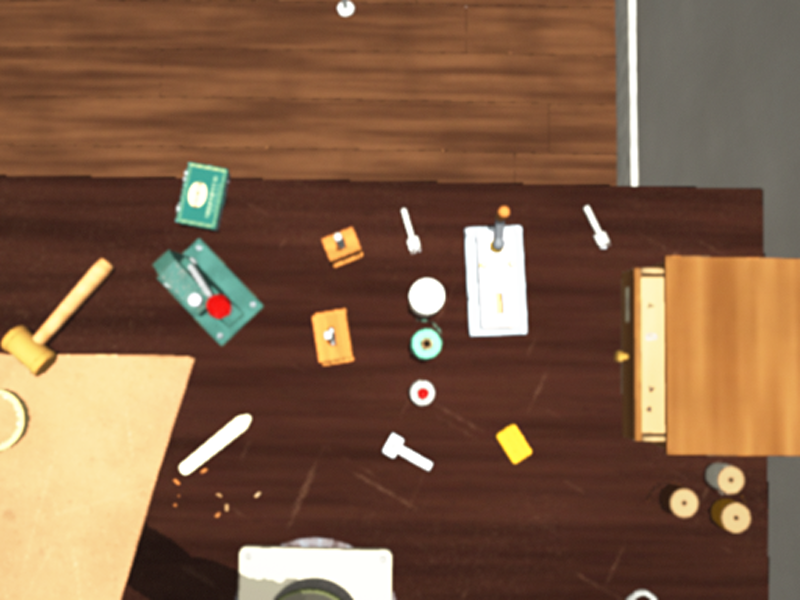

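The wide stand is at about (332,337) in the top view, the narrow stand at (342,246) and the jig at (497,280) with its knob at (503,212). The row of obstacles sits between x≈410 and 440. I'll enlarge crops for precise measurements.

```bash
cat > h.py <<'E'
import numpy as np, cv2
from scipy.spatial.transform import Rotation as R
from bench import get_calibration
def K(n):
    c=get_calibration(n); f=192/np.tan(np.radians(c["fovy"]/2))
    return c,np.array([[f,0,c["cx"]],[0,f,c["cy"]],[0,0,1]])
def ray(n,u,v):
    c,k=K(n); p=cv2.undistortPoints(np.array([[[u,v]]],float),k,c["dist"])[0,0]
    return c["xyz"],R.from_quat(c["rotation"]).apply([p[0],-p[1],-1])
def atz(n,u,v,z):
    o,d=ray(n,u,v); return o+d*(z-o[2])/d[2]
def proj(n,P):
    c,k=K(n); q=R.from_quat(c["rotation"]).inv().apply(np.atleast_2d(P)-c["xyz"])*[1,-1,-1]
    return cv2.projectPoints(q,np.zeros(3),np.zeros(3),k,c["dist"])[0][:,0]
def crop(im,u0,v0,w,h,s,fn):
    cv2.imwrite(fn,cv2.resize(im[v0:v0+h,u0:u0+w],None,fx=s,fy=s,interpolation=cv2.INTER_CUBIC))
E
python3 - <<'E'
from h import *
t=cv2.imread("top_raw.png"); s=cv2.imread("scene_raw.png")
a=cv2.resize(t[128:218,195:295],None,fx=4,fy=4,interpolation=cv2.INTER_CUBIC)
b=cv2.resize(t[128:218,290:345],None,fx=6,fy=6,interpolation=cv2.INTER_CUBIC)
crop(t,195,135,145,95,5.5,"pics/t1.png")
crop(s,170,150,170,110,4.7,"pics/s1.png")
E
```

```text
(no output)
```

View pics/t1.png

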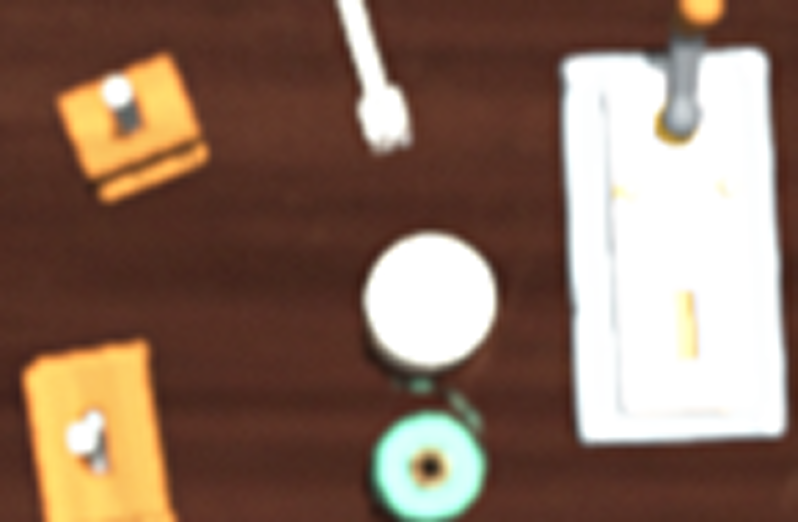

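View pics/s1.png

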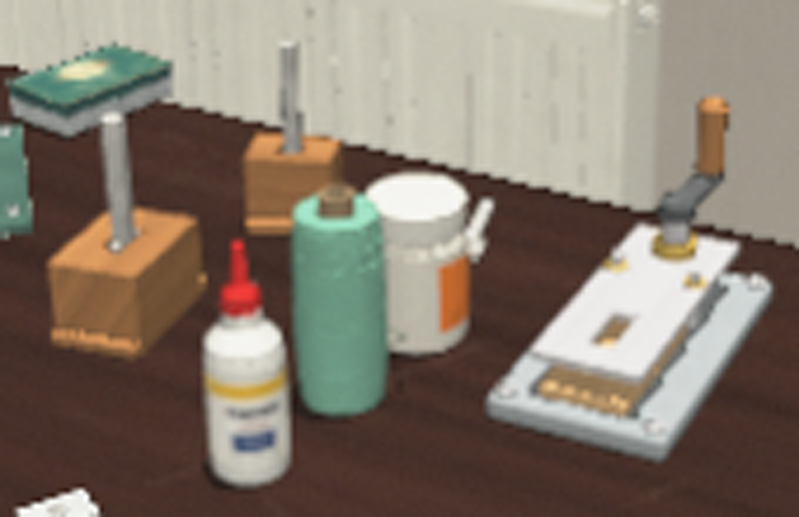

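The crops show the jig base corners, the slot at (687,325) in the top crop, the knob top at (702,8), and the wide iron's top at (85,437) top and (115,115) scene. Next I fit poses by least squares.

Run:
```python
from h import *
from scipy.optimize import least_squares
from bench import telemetry
T=lambda u,v:(195+(u+.5)/5.5-.5,135+(v+.5)/5.5-.5); S=lambda u,v:(170+(u+.5)/4.7-.5,150+(v+.5)/4.7-.5)
def fit(obs,p0):
    def res(p,out=False):
        e=[]
        for n,P,q in obs:
            P=P(p) if callable(P) else P
            c,s=np.cos(p[2]),np.sin(p[2])
            e.append(proj(n,[p[0]+c*P[0]-s*P[1],p[1]+s*P[0]+c*P[1],P[2]])[0]-q)
        return np.array(e) if out else np.ravel(e)
    o=least_squares(res,p0,loss="soft_l1"); print(np.round(o.x,4)); print(np.round(res(o.x,True),1).tolist()); return o.x
b=.012
kn=lambda z:(lambda p:(-.04*np.sin(p[3]),-.05-.04*np.cos(p[3]),z))
obs=[("top",(.045,-.085,b),T(563,58)),("top",(-.045,-.085,b),T(768,49)),("top",(-.045,.085,b),T(784,437)),("top",(.045,.085,b),T(578,444)),
("scene",(.045,.085,b),S(487,405)),("scene",(-.045,.085,b),S(662,447)),("scene",(-.045,-.085,b),S(772,284)),
("scene",(0,.0375,.034),S(613,331)),("top",(0,.0375,.034),T(687,325)),
("top",kn(.106),T(702,8)),("scene",kn(.106),S(713,103)),("scene",kn(.067),S(710,172))]
p=fit(obs,[.48,-.15,1.57,.1])
c,s=np.cos(p[2]),np.sin(p[2])
W=lambda P:np.round([p[0]+c*P[0]-s*P[1],p[1]+s*P[0]+c*P[1],P[2]],4)
print("slot",W((0,.0375,.026)),"screw",W((0,-.05,.068)),"knob",W(kn(.088)(p)))
# stand wide & iron
st=.045; k=1/1.5625
w=fit([("top",(.041,.025,st),T(25,365)),("top",(.041,-.025,st),T(148,342)),("top",(-.041,.025,st),(320*k,366*k)),("top",(-.041,-.025,st),(354*k,361*k)),
("scene",(.041,-.025,st),S(201,222)),("scene",(-.041,-.025,st),S(135,277)),("scene",(-.041,.025,st),S(50,263)),("scene",(.041,.025,st),S(128,210))],[.4,.08,.15])
print("iron top from top",atz("top",*T(85,437),.115),"scene",atz("scene",*S(115,115),.115),"scene base",atz("scene",*S(119,243),.045))
for n,q in(("bottle",(422*k,392*k,.114)),("spool",(426*k,343*k,.111)),("jar",(427*k,296*k,.078))): print(n,atz("top",*q))
s=telemetry.read_state(); print(R.from_quat(s["eef_rot"]).as_matrix().round(3))
```

```text
[ 0.5303 -0.2705  1.6277  0.083 ]
[[0.2, 0.5], [-0.4, 0.8], [0.2, -0.4], [0.6, -0.2], [-0.8, -1.4], [0.4, -0.4], [0.6, -0.1], [-0.3, 0.5], [-0.3, 0.5], [0.2, -0.7], [0.1, -0.1], [-0.2, -0.2]]
slot [ 0.4928 -0.2726  0.026 ] screw [ 0.5802 -0.2676  0.068 ] knob [ 0.6202 -0.2687  0.088 ]
[ 0.4375 -0.023   0.1843]
[[1.0, -1.1], [-0.4, -0.4], [0.8, 0.1], [0.1, -0.2], [0.9, -1.2], [-0.8, 1.9], [-1.3, 1.6], [-1.1, -1.4]]
iron top from top [ 0.43846817 -0.02185377  0.115     ] scene [ 0.44055783 -0.02042905  0.115     ] scene base [ 0.43506145 -0.01968242  0.045     ]
bottle [ 0.3605849  -0.15499524  0.114     ]
spool [ 0.42917817 -0.15959569  0.111     ]
jar [ 0.49840146 -0.16130011  0.078     ]
[[-0.902  0.432 -0.   ]
 [ 0.432  0.902 -0.001]
 [-0.    -0.001 -1.   ]]
```

>>> drive_tool --series '[0,0,0.7,-0.4,-0.3,-0.5,1,0,0,2,-1.0,-0.8,-1.2,1,0,0,3.3,-1.7,-1.4,-1.8,1,0,0,4.7,-2.4,-2.0,-2.2,1,0,0,6,-3.1,-2.6,-2.6,1,0,0,7.4,-3.8,-3.2,-2.9,1,0,0,8.7,-4.5,-3.8,-3.2,1,0,0,10,-5.2,-4.4,-3.4,1,0,0,11.4,-5.9,-5.0,-3.6,1,0,0,12.7,-6.6,-5.6,-3.7,1]'

```text
time: 0.93
ee_pos: [0.4118, 0.2458, 0.3934]
eef_rot: [0.704, 0.71, 0.001, -0.0]
ft_force: [0.8, 0.1, 0.4]
width: 0.0869
grip_force: 0.0
```

```bash
cat > go.py <<'E'
import sys
from h import *
from bench import telemetry
def go(x,y,z,yaw):
    """delta to a tool-down TCP pose with the tool y axis at yaw (deg)"""
    s=telemetry.read_state(); M=R.from_quat(s["eef_rot"])
    ty=np.array([np.cos(np.radians(yaw)),np.sin(np.radians(yaw)),0]); tz=np.array([0,0,-1.])
    G=R.from_matrix(np.array([np.cross(ty,tz),ty,tz]).T)
    print("t",s["time"],"pos",s["ee_pos"].round(4),"w",round(s["width"],4),"F",s["ft_force"].round(1),"q",s["joint_positions"].round(2))
    print("turn",((M.inv()*G).as_rotvec(degrees=True)/5).round(2),"shift",(M.inv().apply(np.array([x,y,z])-s["ee_pos"])/.04).round(2))
    print(M.as_matrix()[:2].round(3).tolist())
if __name__=="__main__": go(*map(float,sys.argv[1:5]))
E
python3 go.py 0.62 -0.269 0.32 -90
```

```text
t 0.9333 pos [0.4118 0.2458 0.3934] w 0.0869 F [0.8 0.1 0.4] q [-0.87 -0.04  0.23  1.58  0.01  1.6  -0.63]
turn [-0.000e+00 -1.000e-02  1.811e+01] shift [-12.92   5.08   1.83]
[[-0.01, 1.0, 0.001], [1.0, 0.01, 0.001]]
```

>>> drive_tool --series '[0,0,1.3,-0.8,0.3,0,1,0,0,2.7,-1.7,0.7,0,1,0,0,4.0,-2.6,1.0,0,1,0,0,5.4,-3.5,1.4,0,1,0,0,6.7,-4.4,1.7,0,1,0,0,8,-5.3,2.1,0,1,0,0,9.4,-6.2,2.4,0,1,0,0,10.7,-7.1,2.8,0,1,0,0,12,-8,3.1,0,1,0,0,13.4,-8.9,3.5,0,1]'

```text
time: 1.77
ee_pos: [0.5569, -0.1081, 0.3927]
eef_rot: [0.979, 0.204, 0.0, -0.0]
ft_force: [0.1, 1.2, 0.0]
width: 0.0867
grip_force: 0.0
```

```bash
python3 go.py 0.62 -0.269 0.16 -90
```

```text
t 1.7667 pos [ 0.5569 -0.1081  0.3927] w 0.0867 F [0.1 1.2 0. ] q [-0.44  0.18  0.65  1.38 -0.11  1.61 -0.95]
turn [-0.   -0.    4.72] shift [-0.17  4.32  5.82]
[[0.916, 0.4, 0.0], [0.4, -0.916, 0.0]]
```

>>> drive_tool --series '[0,0,0.8,0,0.6,0.6,1,0,0,1.6,0,1.2,1.3,1,0,0,2.4,-0.1,1.8,2.1,1,0,0,3.2,-0.1,2.4,2.9,1,0,0,4,-0.1,3.0,3.7,1,0,0,4.7,-0.17,3.6,4.5,1,0,0,4.72,-0.17,4.1,5.2,1,0,0,4.72,-0.17,4.32,5.7,1,0,0,4.72,-0.17,4.32,5.82,1,0,0,4.72,-0.17,4.32,5.82,1]'

```text
time: 2.6
ee_pos: [0.6197, -0.2666, 0.1578]
eef_rot: [1.0, 0.002, -0.002, -0.0]
ft_force: [0.4, 0.9, 0.4]
width: 0.087
grip_force: 0.0
```

```bash
python3 go.py 0.6202 -0.2687 0.095 -90
python3 - <<'E'
from h import *
from bench import camera
im=camera("scene")[:,:,::-1]; crop(im,270,140,100,90,6,"pics/s2.png")
E
```

```text
t 2.6 pos [ 0.6197 -0.2666  0.1578] w 0.087 F [0.4 0.9 0.4] q [-0.14  0.58  0.7   1.45 -0.38  1.25 -0.97]
turn [-0.01  0.04  0.05] shift [0.02 0.05 1.57]
[[1.0, 0.005, -0.004], [0.005, -1.0, 0.001]]
```

View pics/s2.png

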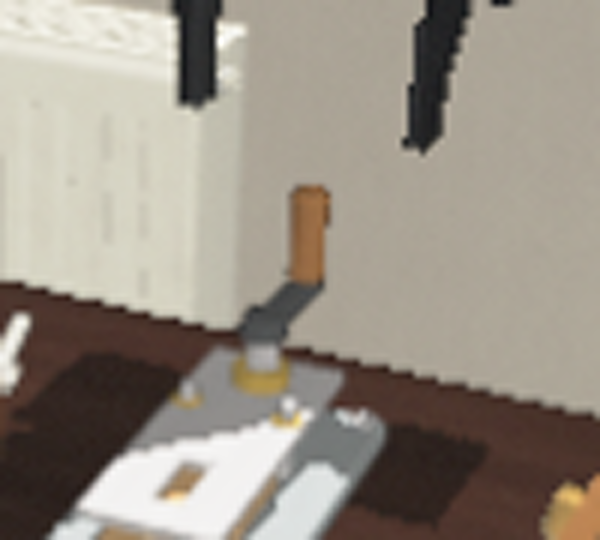

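The knob stands midway between the two fingertips, with its top at about (310,188). I'll descend and grip it.

>>> drive_tool --series '[0,0,0,0,0.05,0.5,1,0,0,0,0.02,0.05,1.1,1,0,0,0,0.02,0.05,1.57,1,0,0,0,0.02,0.05,1.57,1,0,0,0,0.02,0.05,1.57,-0.3,0,0,0,0.02,0.05,1.57,-1,0,0,0,0.02,0.05,1.57,-1,0,0,0,0.02,0.05,1.57,-1,0,0,0,0.02,0.05,1.57,-1,0,0,0,0.02,0.05,1.57,-1]' --grip_force 15

```text
time: 3.48
ee_pos: [0.6218, -0.2689, 0.0976]
eef_rot: [1.0, 0.003, 0.0, 0.0]
ft_force: [-0.2, 1.1, -0.3]
width: 0.055
grip_force: 0.0
```

Run:
```python
from h import *
from bench import telemetry
s=telemetry.read_state(); print(s["ee_pos"],s["width"],s["grip_force"],s["ft_force"])
M=R.from_quat(s["eef_rot"]); print(M.as_matrix().round(3))
C=np.array([.5802,-.2676]); k=s["ee_pos"][:2]; d=k-C; print(np.hypot(*d))
a0=np.arctan2(d[1],d[0])
for i in range(1,27):
    a=a0-np.radians(15*i); P=C+.04*np.array([np.cos(a),np.sin(a)])
    print(15*i,(M.inv().apply([*(P-k),0])/.04).round(2)[:2])
```

```text
[ 0.62178824 -0.2689419   0.09756835] 0.05500741263827881 0.0 [-0.20825892  1.12131193 -0.33786126]
[[ 1.     0.005  0.001]
 [ 0.005 -1.    -0.   ]
 [ 0.001  0.    -1.   ]]
0.04160987911535574
15 [-0.08  0.26]
30 [-0.19  0.49]
45 [-0.36  0.69]
60 [-0.57  0.85]
75 [-0.82  0.94]
90 [-1.08  0.96]
105 [-1.33  0.92]
120 [-1.57  0.81]
135 [-1.77  0.64]
150 [-1.92  0.43]
165 [-2.01  0.18]
180 [-2.04 -0.08]
195 [-2.   -0.33]
210 [-1.89 -0.57]
225 [-1.72 -0.77]
240 [-1.51 -0.92]
255 [-1.26 -1.01]
270 [-1.   -1.04]
285 [-0.74 -0.99]
300 [-0.51 -0.89]
315 [-0.31 -0.72]
330 [-0.16 -0.51]
345 [-0.06 -0.26]
360 [-0.04 -0.  ]
375 [-0.08  0.26]
390 [-0.19  0.49]
```

>>> drive_tool --series '[0,0,0,0,0,0,-1,0,0,0,0,0,0,-1,0,0,0,0,0,0,-1,0,0,0,0,0,0,-1,0,0,0,0,0,0,-1,0,0,0,0,0,0,-1,0,0,0,0,0,0,-1,0,0,0,0,0,0,-1,0,0,0,0,0,0,-1]' --grip_force 15

```text
time: 4.23
ee_pos: [0.6215, -0.2689, 0.0969]
eef_rot: [1.0, 0.003, -0.0, 0.0]
ft_force: [-0.7, -0.7, -0.3]
width: 0.0156
grip_force: 15.0
```

>>> drive_tool --series '[0,0,0,-0.04,0.13,0,-1,0,0,0,-0.08,0.26,0,-1,0,0,0,-0.13,0.38,0,-1,0,0,0,-0.19,0.49,0,-1,0,0,0,-0.27,0.6,0,-1,0,0,0,-0.36,0.69,0,-1,0,0,0,-0.57,0.85,0,-1,0,0,0,-0.82,0.94,0,-1,0,0,0,-1.08,0.96,0,-1,0,0,0,-1.08,0.96,0,-1]'

```text
time: 5.07
ee_pos: [0.5762, -0.3074, 0.0968]
eef_rot: [1.0, 0.002, -0.001, -0.001]
ft_force: [-1.5, 2.1, -0.5]
width: 0.0158
grip_force: 15.0
```

Run:
```python
from h import *
from bench import telemetry,camera
s=telemetry.read_state(); print(s["ee_pos"],s["width"],s["grip_force"],s["ft_force"])
M=R.from_quat(s["eef_rot"]); print(M.as_matrix().round(3))
im=camera("scene")[:,:,::-1]; crop(im,270,140,100,90,6,"pics/s3.png")
```

```text
[ 0.57624801 -0.30736392  0.09679803] 0.01581048351399002 14.999986976617947 [-1.53773036  2.13915659 -0.45494035]
[[ 1.     0.004 -0.001]
 [ 0.004 -1.     0.002]
 [-0.001 -0.002 -1.   ]]
```

View pics/s3.png

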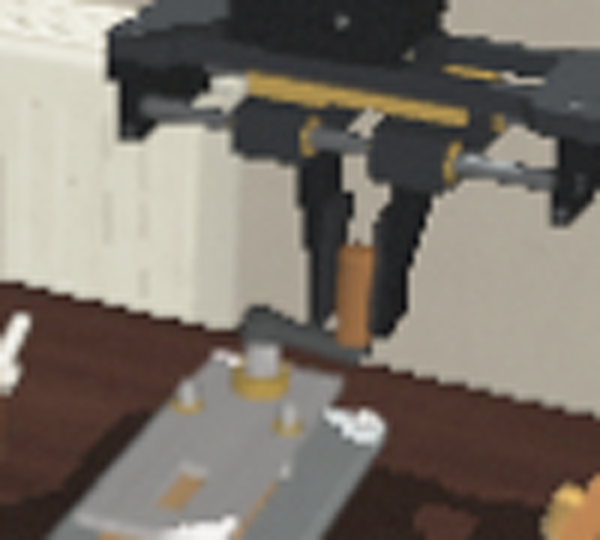

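The knob is held between the fingers at about (355,295) and a quarter turn is done with low force. I'll continue winding.

>>> drive_tool --series '[0,0,0,-0.25,-0.04,0,-1,0,0,0,-0.49,-0.15,0,-1,0,0,0,-0.69,-0.32,0,-1,0,0,0,-0.84,-0.53,0,-1,0,0,0,-0.93,-0.78,0,-1,0,0,0,-0.96,-1.04,0,-1,0,0,0,-0.92,-1.29,0,-1,0,0,0,-0.81,-1.53,0,-1,0,0,0,-0.64,-1.73,0,-1,0,0,0,-0.43,-1.88,0,-1]'

```text
time: 5.95
ee_pos: [0.5605, -0.2333, 0.0969]
eef_rot: [1.0, 0.002, -0.0, 0.001]
ft_force: [1.3, -6.0, -3.5]
width: 0.016
grip_force: 15.0
```

Run:
```python
from h import *
from bench import telemetry
s=telemetry.read_state(); print(s["ee_pos"],s["ft_force"])
C=np.array([.5802,-.2676]); k=s["ee_pos"][:2]; d=k-C
print(np.hypot(*d),np.degrees(np.arctan2(d[1],d[0])))
```

```text
[ 0.56049348 -0.23331644  0.09687366] [ 1.34207642 -5.96636237 -3.45667125]
0.03954376413722814 119.89070259301472
```

>>> drive_tool --series '[0,0,0,0.25,-0.09,0,-1,0,0,0,0.51,-0.12,0,-1,0,0,0,0.77,-0.07,0,-1,0,0,0,1.0,0.03,0,-1,0,0,0,1.2,0.2,0,-1,0,0,0,1.35,0.41,0,-1,0,0,0,1.45,0.66,0,-1,0,0,0,1.47,0.92,0,-1,0,0,0,1.45,1.1,0,-1,0,0,0,1.43,1.18,0,-1]'

```text
time: 6.78
ee_pos: [0.6187, -0.2814, 0.0971]
eef_rot: [1.0, 0.002, 0.001, 0.001]
ft_force: [6.3, -1.3, -3.5]
width: 0.0159
grip_force: 15.0
```

>>> drive_tool --series '[0,0,0,-0.02,0.06,0,-1,0,0,0,-0.05,0.12,0,-1,0,0,0,-0.05,0.12,0,-1,0,0,0,-0.05,0.12,0,-1]'

```text
time: 7.12
ee_pos: [0.6178, -0.2836, 0.0971]
eef_rot: [1.0, 0.003, 0.001, -0.0]
ft_force: [8.0, 2.7, -2.8]
width: 0.0161
grip_force: 15.0
```

Run:
```python
from h import *
from bench import telemetry,camera
s=telemetry.read_state(); print(s["ee_pos"],s["ft_force"])
C=np.array([.5802,-.2676]); k=s["ee_pos"][:2]; d=k-C
print(np.hypot(*d),np.degrees(np.arctan2(d[1],d[0])))
```

```text
[ 0.61778631 -0.28364771  0.09706673] [ 8.04359465  2.69944788 -2.83431761]
0.04086881506816337 -23.12036234760668
```

>>> drive_tool --series '[0,0,0,-0.04,0.06,0,-1,0,0,0,-0.06,0.1,0,-1,0,0,0,-0.06,0.1,0,-1,0,0,0,-0.06,0.1,0,-1]'

```text
time: 7.45
ee_pos: [0.6172, -0.2842, 0.0971]
eef_rot: [1.0, 0.005, 0.002, -0.002]
ft_force: [11.7, 11.0, -2.6]
width: 0.016
grip_force: 15.0
```

The crank is at its stop: the force rises with no further motion. I'll release and lift.

>>> drive_tool --series '[0,0,0,0.03,-0.06,0,-1,0,0,0,0.03,-0.06,0,1,0,0,0,0.03,-0.06,0,1,0,0,0,0.03,-0.06,0,1,0,0,0,0.03,-0.06,0,1,0,0,0,0.03,-0.06,-0.4,1,0,0,0,0.03,-0.06,-1.2,1,0,0,0,0.03,-0.06,-2.1,1,0,0,0,0.03,-0.06,-3,1,0,0,0,0.03,-0.06,-3.6,1]'

```text
time: 8.28
ee_pos: [0.6151, -0.2871, 0.2447]
eef_rot: [1.0, 0.002, 0.001, 0.001]
ft_force: [0.8, -0.6, -0.4]
width: 0.0678
grip_force: 0.0
```

```bash
python3 go.py 0.4375 -0.0215 0.24 -79.5
```

```text
t 8.2833 pos [ 0.6151 -0.2871  0.2447] w 0.0678 F [ 0.8 -0.6 -0.4] q [-0.12  0.52  0.73  1.34 -0.34  1.4  -0.97]
turn [ 0.02 -0.03 -2.06] shift [-4.41 -6.66  0.1 ]
[[1.0, 0.004, 0.003], [0.004, -1.0, -0.002]]
```

Run:
```python
from h import *
k=1/1.5625
o1,d1=ray("top",218*k,307*k);o2,d2=ray("scene",249*k,149*k)
A=np.array([d1,-d2]).T; t=np.linalg.lstsq(A,o2-o1,rcond=None)[0]; print(o1+t[0]*d1,o2+t[1]*d2)
```

```text
[0.46330071 0.09143185 0.288038  ] [0.46535006 0.08935755 0.28764524]
```

>>> drive_tool --series '[0,0,-1.3,-0.2,-0.3,0,1,0,0,-2.7,-0.5,-0.7,0,1,0,0,-4.1,-0.8,-1.2,0,1,0,0,-5.5,-1.1,-1.7,0,1,0,0,-6.9,-1.4,-2.2,0,1,0,0,-8.3,-1.7,-2.7,0,1,0,0,-9.7,-2.0,-3.1,0,1,0,0,-11.1,-2.3,-3.5,0,1,0,0,-12.5,-2.6,-3.9,0,1,0,0,-13.9,-2.9,-4.2,0,1]'

```text
time: 9.12
ee_pos: [0.4974, -0.1178, 0.2409]
eef_rot: [0.818, 0.575, 0.0, -0.0]
ft_force: [0.3, -0.6, 0.2]
width: 0.0868
grip_force: 0.0
```

```bash
python3 go.py 0.4375 -0.0215 0.20 10.5
```

```text
t 9.1167 pos [ 0.4974 -0.1178  0.2409] w 0.0868 F [ 0.3 -0.6  0.2] q [-0.34  0.07  0.51  1.79 -0.04  1.29 -0.17]
turn [ 0.   -0.   -6.07] shift [ 1.75 -2.23  1.02]
[[0.34, 0.941, 0.0], [0.941, -0.34, 0.0]]
```

>>> drive_tool --series '[0,0,-1.3,0.2,-0.3,0,1,0,0,-2.7,0.5,-0.7,0,1,0,0,-4.0,0.9,-1.2,0.2,1,0,0,-5.4,1.3,-1.7,0.5,1,0,0,-6.07,1.6,-2.1,0.8,1,0,0,-6.07,1.75,-2.23,1.02,1,0,0,-6.07,1.75,-2.23,1.02,1,0,0,-6.07,1.75,-2.23,1.02,1]'

```text
time: 9.78
ee_pos: [0.439, -0.0227, 0.2003]
eef_rot: [0.643, 0.766, -0.0, 0.0]
ft_force: [-0.2, -0.3, -0.4]
width: 0.0872
grip_force: 0.0
```

```bash
python3 go.py 0.4375 -0.0215 0.094 10.5
python3 - <<'E'
from h import *
from bench import camera
im=camera("scene")[:,:,::-1]; crop(im,150,130,110,100,6,"pics/s4.png")
E
```

```text
t 9.7833 pos [ 0.439  -0.0227  0.2003] w 0.0872 F [-0.2 -0.3 -0.4] q [-0.45 -0.07  0.38  2.    0.03  1.21  0.1 ]
turn [-0.   0.  -0.1] shift [ 0.04 -0.03  2.66]
[[-0.174, 0.985, -0.0], [0.985, 0.174, -0.0]]
```

View pics/s4.png

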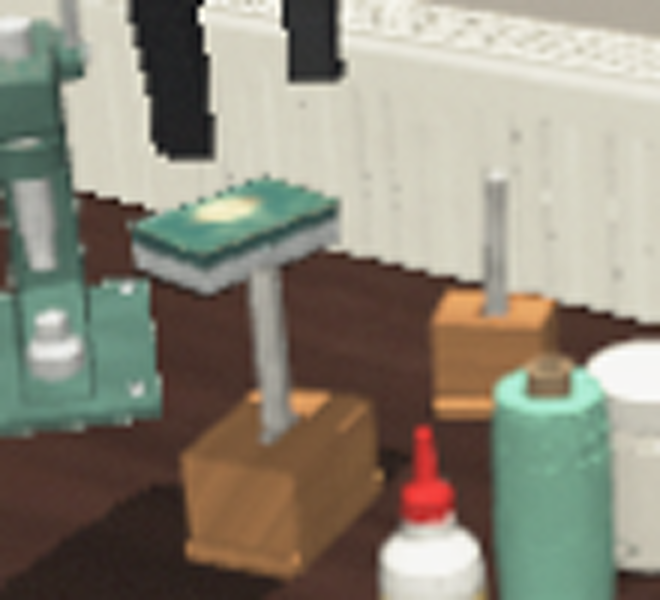

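The two fingertips, at (185,150) and (315,78), straddle the iron's top at (263,262). I'll descend and close on the shank.

>>> drive_tool --series '[0,0,0,0,0,0.5,1,0,0,-0.1,0.03,-0.03,1.2,0.7,0,0,-0.1,0.03,-0.03,1.9,0.4,0,0,-0.1,0.03,-0.03,2.4,0.4,0,0,-0.1,0.03,-0.03,2.66,0.4,0,0,-0.1,0.03,-0.03,2.66,0.4,0,0,-0.1,0.03,-0.03,2.66,0,0,0,-0.1,0.03,-0.03,2.66,-0.5,0,0,-0.1,0.03,-0.03,2.66,-1,0,0,-0.1,0.03,-0.03,2.66,-1]' --grip_force 30

```text
time: 10.67
ee_pos: [0.4382, -0.021, 0.0947]
eef_rot: [0.639, 0.77, 0.001, 0.001]
ft_force: [-1.0, -0.5, 0.6]
width: 0.0421
grip_force: 0.0
```

>>> drive_tool --series '[0,0,0,0,0,0,-1,0,0,0,0,0,0,-1,0,0,0,0,0,0,-1,0,0,0,0,0,0,-1,0,0,0,0,0,0,-1,0,0,0,0,0,0,-1,0,0,0,0,0,0,-1,0,0,0,0,0,0,-1]'

```text
time: 11.33
ee_pos: [0.4375, -0.0208, 0.0938]
eef_rot: [0.638, 0.77, 0.0, 0.0]
ft_force: [-0.3, -0.7, 1.1]
width: 0.0101
grip_force: 30.0
```

```bash
python3 go.py 0.4375 -0.0215 0.094 10.5
```

```text
t 11.3333 pos [ 0.4375 -0.0208  0.0938] w 0.0101 F [-0.3 -0.7  1.1] q [-0.44  0.07  0.4   2.12 -0.03  0.96  0.16]
turn [ 0.   -0.    0.03] shift [-0.02 -0.   -0.01]
[[-0.185, 0.983, 0.0], [0.983, 0.185, 0.0]]
```

>>> drive_tool --series '[0,0,0,0,0,-0.15,-1,0,0,0,0,0,-0.4,-1,0,0,0,0,0,-0.7,-1,0,0,0,0,0,-1.1,-1,0,0,0,0,0,-1.6,-1,0,0,0,0,0,-2.1,-1,0,0,0,0,0,-2.7,-1,0,0,0,0,0,-3.2,-1,0,0,0,0,0,-3.4,-1,0,0,0,0,0,-3.4,-1]'

```text
time: 12.17
ee_pos: [0.4381, -0.0209, 0.2318]
eef_rot: [0.638, 0.77, 0.001, 0.001]
ft_force: [0.6, 0.0, -1.5]
width: 0.0096
grip_force: 30.0
```

```bash
python3 go.py 0.4928 -0.2726 0.23 3.26
python3 - <<'E'
from h import *
from bench import camera
im=camera("scene")[:,:,::-1]; crop(im,150,110,110,100,6,"pics/s5.png")
E
```

```text
t 12.1667 pos [ 0.4381 -0.0209  0.2318] w 0.0096 F [ 0.6  0.  -1.5] q [-0.46 -0.1   0.38  1.96  0.04  1.27  0.1 ]
turn [ 0.04 -0.01  1.48] shift [-6.44  0.18  0.04]
[[-0.185, 0.983, 0.003], [0.983, 0.185, 0.001]]
```

View pics/s5.png

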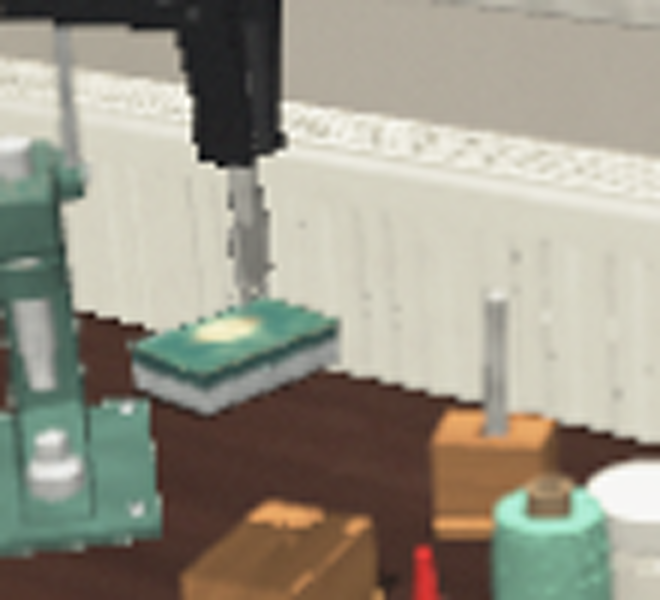

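The iron is out and held, teeth visible at (255,300) above the empty stand. I'll carry it to the slot.

>>> drive_tool --series '[0,0,0.1,-0.2,0,0,-1,0,0,0.3,-0.6,0,0,-1,0,0,0.5,-1.2,0,0,-1,0,0,0.7,-1.9,0.1,0,-1,0,0,0.9,-2.6,0.1,0,-1,0,0,1.1,-3.3,0.1,0,-1,0,0,1.3,-4.0,0.1,0,-1,0,0,1.48,-4.7,0.15,0,-1,0,0,1.48,-5.3,0.18,0,-1,0,0,1.48,-5.8,0.18,0,-1]'

```text
time: 13.05
ee_pos: [0.4864, -0.2512, 0.2287]
eef_rot: [0.688, 0.726, -0.001, -0.0]
ft_force: [0.2, 1.0, -0.3]
width: 0.0098
grip_force: 30.0
```

```bash
python3 go.py 0.4928 -0.2726 0.15 3.26
```

```text
t 13.05 pos [ 0.4864 -0.2512  0.2287] w 0.0098 F [ 0.2  1.  -0.3] q [-0.18  0.19  0.65  1.72 -0.12  1.28  0.55]
turn [-0.02  0.02 -0.04] shift [-0.54  0.14  1.97]
[[-0.053, 0.999, -0.002], [0.999, 0.053, -0.001]]
```

>>> drive_tool --series '[0,0,0,-0.25,0.1,0,-1,0,0,0,-0.5,0.14,0.2,-1,0,0,0,-0.54,0.14,0.6,-1,0,0,0,-0.54,0.14,1.1,-1,0,0,0,-0.54,0.14,1.6,-1,0,0,0,-0.54,0.14,2.0,-1,0,0,0,-0.54,0.14,2.3,-1,0,0,0,-0.54,0.14,2.3,-1,0,0,0,-0.54,0.14,2.3,-1]'

```text
time: 13.8
ee_pos: [0.4938, -0.269, 0.1374]
eef_rot: [0.687, 0.727, -0.0, -0.0]
ft_force: [1.1, -0.6, -0.4]
width: 0.0097
grip_force: 30.0
```

```bash
python3 go.py 0.4928 -0.2726 0.112 3.26
python3 - <<'E'
from h import *
from bench import camera
im=camera("scene")[:,:,::-1]; cv2.imwrite("sc6.png",im); crop(im,265,150,85,85,7,"pics/s6.png")
print(proj("scene",[[.4928,-.2726,.026],[.4928,-.2726,.054]]), (proj("scene",[[.4928,-.2726,.026]])-[265,150])*7)
E
```

```text
t 13.8 pos [ 0.4938 -0.269   0.1374] w 0.0097 F [ 1.1 -0.6 -0.4] q [-0.12  0.32  0.64  1.79 -0.21  1.1   0.65]
turn [-0.02 -0.   -0.01] shift [-0.09 -0.03  0.63]
[[-0.056, 0.998, -0.001], [0.998, 0.056, -0.0]]
[[299.5855787  223.61699086]
 [300.04446016 212.70064723]] [[242.09905087 515.318936  ]]
```

View pics/s6.png

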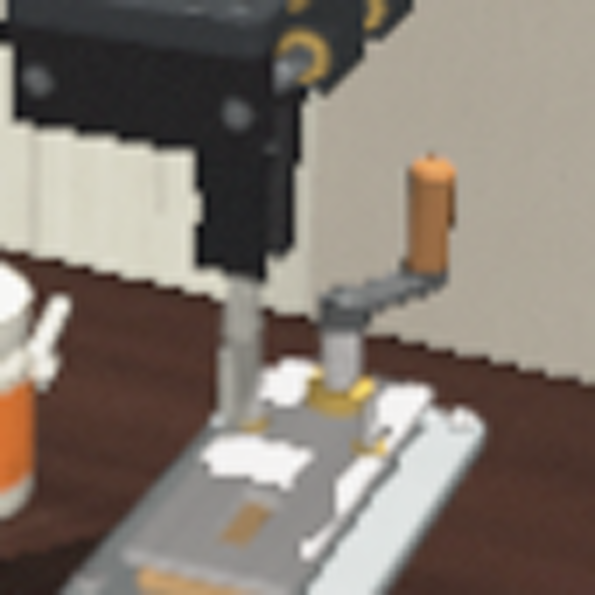

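The points hover at about (238,428), above and behind the slot at (247,517), and the crank's knob stays at its stop. I'll make the final small descent.

>>> drive_tool --series '[0,0,0,-0.05,-0.02,0.1,-1,0,0,0,-0.08,-0.02,0.2,-1,0,0,0,-0.08,-0.02,0.3,-1,0,0,0,-0.08,-0.02,0.4,-1,0,0,0,-0.08,-0.02,0.5,-1,0,0,0,-0.08,-0.02,0.55,-1,0,0,0,-0.08,-0.02,0.55,-1,0,0,0,-0.08,-0.02,0.55,-1,0,0,0,-0.08,-0.02,0.55,-1]'

```text
time: 14.6
ee_pos: [0.4936, -0.2721, 0.1158]
eef_rot: [0.687, 0.727, 0.0, 0.0]
ft_force: [0.5, -0.8, -1.0]
width: 0.0098
grip_force: 30.0
```

```bash
python3 go.py 0.4928 -0.2726 0.1138 3.26
python3 - <<'E'
from h import *
from bench import camera,telemetry
im=camera("scene")[:,:,::-1]; crop(im,270,180,60,55,10,"pics/s7.png")
t=camera("top")[:,:,::-1]; cv2.imwrite("tp7.png",t)
s=telemetry.read_state(); p=s["ee_pos"]; u=np.array([.9984,.0567]); n=np.array([-.0567,.9984])
f=lambda a,b,z,c:[*(np.array(c)+a*u+b*n),z]
W=lambda P:((proj("scene",P)-[270,180]+.5)*10-.5).round().tolist()
print("points ends",W([f(a,0,p[2]-.0808,p[:2]) for a in(-.012,0,.012)]),"shoulder",W([f(a,0,p[2]-.0488,p[:2]) for a in(-.012,.012)]))
print("slot mouth",W([f(a,b,.026,(.4928,-.2726)) for a,b in((-.017,.006),(-.017,-.006),(.017,-.006),(.017,.006),(0,0))]))
E
```

```text
t 14.6 pos [ 0.4936 -0.2721  0.1158] w 0.0098 F [ 0.5 -0.8 -1. ] q [-0.1   0.35  0.63  1.81 -0.23  1.06  0.67]
turn [ 0.  0. -0.] shift [-0.01 -0.02  0.05]
[[-0.057, 0.998, 0.0], [0.998, 0.057, 0.0]]
points ends [[281.0, 428.0], [301.0, 403.0], [321.0, 379.0]] shoulder [[286.0, 300.0], [326.0, 254.0]]
slot mouth [[247.0, 470.0], [297.0, 482.0], [353.0, 412.0], [303.0, 401.0], [300.0, 441.0]]
```

View pics/s7.png

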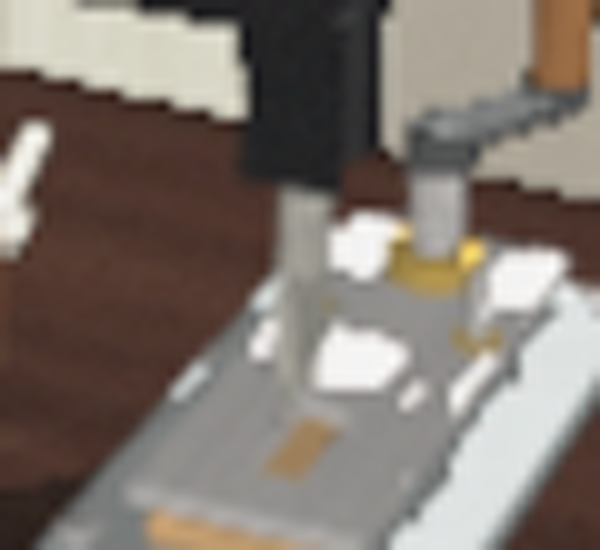

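The wood seen through the slot, with corners at (265,470), (298,480) and (340,425), agrees with the fitted slot. The tooth tips are low in contrast near (290,400), so I check those pixel values numerically.

Run:
```python
from h import *
from bench import camera
a=np.mean([camera("scene") for _ in range(4)],0).mean(2); b=cv2.imread("sc6.png").mean(2)
print("cols 292..311"); 
for v in range(198,228): print(v,a[v,292:312].astype(int).tolist())
print("prev z+22mm")
for v in range(206,224): print(v,b[v,292:312].astype(int).tolist())
```

```text
cols 292..311
198 [56, 55, 53, 51, 48, 51, 71, 73, 57, 44, 39, 38, 52, 59, 58, 58, 57, 58, 78, 132]
199 [57, 58, 57, 57, 57, 69, 114, 127, 116, 111, 96, 65, 53, 57, 57, 57, 58, 58, 70, 136]
200 [59, 58, 58, 57, 58, 74, 130, 157, 158, 160, 142, 93, 57, 57, 57, 57, 56, 56, 77, 134]
201 [59, 59, 58, 58, 58, 77, 132, 157, 155, 154, 134, 89, 74, 153, 183, 164, 149, 114, 100, 137]
202 [60, 59, 59, 60, 60, 79, 133, 155, 151, 147, 137, 142, 159, 229, 243, 237, 230, 204, 157, 152]
203 [58, 58, 59, 59, 59, 82, 132, 153, 151, 147, 155, 214, 231, 239, 242, 242, 235, 214, 178, 153]
204 [55, 55, 57, 57, 57, 86, 134, 153, 153, 149, 156, 227, 242, 242, 242, 242, 209, 126, 109, 133]
205 [55, 57, 56, 55, 55, 92, 138, 154, 155, 151, 156, 227, 242, 242, 242, 241, 203, 122, 113, 127]
206 [59, 58, 58, 57, 56, 97, 138, 153, 156, 150, 147, 208, 228, 238, 241, 234, 173, 114, 120, 119]
207 [60, 59, 58, 59, 73, 133, 149, 143, 152, 146, 130, 135, 141, 204, 226, 186, 127, 119, 123, 128]
208 [62, 62, 60, 73, 143, 184, 164, 134, 140, 135, 130, 138, 141, 141, 141, 141, 137, 134, 132, 133]
209 [65, 64, 68, 138, 209,
[... 3136 characters left out ...]
 226, 226, 226, 238, 243, 243, 243, 243, 236, 187, 143, 143, 142, 139]
218 [140, 141, 141, 141, 139, 141, 140, 141, 141, 206, 227, 227, 228, 240, 210, 144, 142, 142, 141, 140]
219 [141, 142, 140, 139, 141, 140, 140, 144, 151, 151, 148, 146, 145, 208, 187, 143, 141, 141, 140, 141]
220 [142, 140, 140, 140, 140, 141, 143, 149, 163, 165, 160, 154, 147, 143, 142, 142, 140, 140, 140, 141]
221 [140, 139, 140, 142, 141, 141, 146, 148, 153, 158, 159, 163, 156, 144, 141, 140, 140, 141, 140, 142]
222 [140, 141, 142, 142, 141, 144, 149, 141, 133, 132, 144, 151, 152, 146, 140, 139, 140, 141, 142, 141]
223 [140, 141, 141, 142, 143, 145, 142, 131, 127, 127, 121, 128, 139, 141, 140, 140, 140, 142, 142, 141]
```

Blade edges and slot agree to about 1–2 mm, and the points are nominally 9 mm above the plate. I'll lower 3 mm to centre the height, then settle.

>>> drive_tool --series '[0,0,0,0,-0.01,0.03,-1,0,0,0,0,-0.02,0.06,-1,0,0,0,0,-0.02,0.07,-1,0,0,0,0,-0.02,0.07,-1,0,0,0,0,-0.02,0.07,-1,0,0,0,0,-0.02,0.07,-1,0,0,0,0,-0.02,0.07,-1,0,0,0,0,-0.02,0.07,-1,0,0,0,0,-0.02,0.07,-1,0,0,0,0,-0.02,0.07,-1]'

```text
time: 15.73
ee_pos: [0.4928, -0.2721, 0.1129]
eef_rot: [0.687, 0.727, 0.0, 0.0]
ft_force: [0.1, 0.0, -0.7]
width: 0.0098
grip_force: 30.0
```

```bash
python3 go.py 0.4928 -0.2726 0.1125 3.26
```

```text
t 15.7333 pos [ 0.4928 -0.2721  0.1129] w 0.0098 F [ 0.1  0.  -0.7] q [-0.1   0.35  0.63  1.81 -0.23  1.06  0.67]
turn [ 0. -0. -0.] shift [-0.01 -0.    0.01]
[[-0.057, 0.998, 0.0], [0.998, 0.057, 0.0]]
```

```bash
python3 -c "
from bench import r
print(r.close_job())"
```

```text
the job is handed in; nothing more can be done
None
```

I handed the job in with the crank wound to its stop and the wide iron held still over the slot, points about 6 mm above the plate by calculation (the picture showed the tooth tips only faintly); the hand-in returned no verdict.

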